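Seat a power supply in the corner of a mounting plate

ROBOT

A 6-joint arm with a two-finger parallel gripper is mounted at the origin on the work surface. World frame = base frame: x ahead of the robot, y to its left, z up, the work surface at z = 0. Lengths are in m, angles in degrees, forces in N, time in s.
With the tool pointing down it reaches from about 0.3 to 0.75 m from the base axis. Payload 8.5 kg.
Tool frame: the origin (TCP) lies between the finger pads; the fingertips stand ahead of it and the grasp point (between the pads) lies 8 mm behind it (env.tcp_to_tips is the z of the fingertips in the tool frame, in m); z points along the fingers, x is the direction in which the jaws open and shut, and the axes are right-handed (so a half turn about z gives the same grasp; the last joint's range is limited). The gripper opens to 85 mm and grips with 20 to 120 N. Pads are 22 mm wide; open, the fingers measure 114 mm over their backs; the gripper's body (76 mm by 85 mm) begins 54 mm behind the grasp point. The pads swing forward as they close: fully open they stand 13 mm farther back than shut.
Start: joints at [-81.148, 21.807, 74.336, -0, 83.858, -12.336], TCP at [0.199, -0.513, 0.242] pointing down, gripper open.
Joint ranges: [-178.18, 178.18], [-50.72, 133.34], [12.68, 142.11], [-81.47, 261.47], [9.98, 163.14], [-165.26, 165.26]. Speed limits (degrees/s): [136.94, 136.94, 180, 180, 180, 180].

INTERFACE

Orientations are given as a 3x3 rotation matrix whose columns are the frame's x, y, z axes.
In Python, from rig import observe, viewer, env gives the robot as it stands.
- The arm moves only by the tool jog_arm, never from a script. Its arguments are lists of equal length, an entry for each row: "dr": the turn, a rotation vector about the tool's x, y, z in rad, a list of three; "slide": the shift along the tool's x, y, z in m, a list of three; "gripper": the opening, from -1 (shut) to 1 (fully open), so that 0 is half open. In form: {"dr": [[rx, ry, rz], ...], "slide": [[dx, dy, dz], ...], "gripper": [gripper, ...]}. A call has exactly 10 rows; each row shifts and turns the commanded pose from where the row before left it, along the tool's axes as they then stand; what a row does not reach is not made up. A row lasts 1/10 s, in which the tool goes at most 50 mm and 8.59 degrees, less where a joint would pass 70% of its speed; a pose out of reach is approached as far as the arm can. A call is refused whole if a number of a shift passes 0.05 or a number of a turn 0.15, either way. A call with a gripper value outside its range is refused whole. The fingers move at their own pace and stop on an object; "force" is the grip in N (left out, the last holds). Time passes only in rows, so rows that do not move let the fingers close, or fill a call up. It gives the time, the measured TCP pose, the force and the opening at its end, in the units of the state.
- observe(): the state, without advancing time (a new reading comes with each control period).
- viewer.get_image(name): name is "side" or "top" or "wrist"; returns a dict with "pixels" (400x640x3 uint8, blue, green, red), "camera_matrix" (3x3 intrinsics, pixels), "R" (3x3) and "t" (3): a world point X has camera coordinates R X + t. Camera axes: x right, y down, z forward; pixel columns grow to the right and rows downward; lengths in m; the calibration is good to about 2 mm. The wrist camera is an equidistant fisheye: a pixel r from the principal point sees the ray r / f radians off the axis. A picture is of the moment at which its call begins. There is no depth.
- env.close_job(): hands the job in, once; it reports no verdict.
The state is a dict: "time_s": time; "q": joint angles; "qvel": joint speeds; "joint_efforts": joint torques, N m; "position": TCP position; "tool_rot": TCP orientation; "ft_force": force on the tool from outside, world axes, zero at the start; "wrist_torque": the same for the moment, N m; "grip_width": finger opening in m.
Only numpy, scipy, OpenCV 4.12 (cv2) and the standard library are available. Lean on these libraries where they do the work, as an engineer would, in place of code of your own. Each camera call takes 0.05 s, during which the arm holds its last target.

TASK

Push the flat metal power supply along the mounting plate, without gripping, lifting or tipping it, until one long side lies flush against the fence along the plate's far edge and its end is right up against the rectangular stop block at one end of that fence. Use only the fingertips or the outside of the fingers, leave the pilot lamp at the other end of the fence untouched and the other things where they are, and finish clear of everything.

Things in the scene. Friction and masses are not known exactly. Their poses are not given: they have to be found in the camera images.
- supply: The thing to push: a loose, flat, closed sheet-metal box (power supply), 98 (its x) x 160 (its y) x 38 (z) mm, 0.35 to 0.7 kg, plain aluminium with a field of round vent holes and a black terminal strip across one end of its top (the strip is only a flat look; all faces are plain). Origin: centre of its underside. It lies on the mounting plate, some 20 degrees or less askew to it.
- plate: Fixed slotted grey-painted mounting plate, 360 (its x) x 500 (its y) x 5 mm thick, lying on the bench; its x points away from the robot, give or take 15 degrees. Origin: centre of its underside, so its top is at z = 5 mm. The fence is part of it: a plain dark steel bar along y near the far edge, from x = 150 mm (the flat face that the supply must meet) to 165 mm, y from -240 to 240 mm, 30 mm high above the plate's top.
- stop: Fixed rectangular plain dark steel stop block on the plate, 90 (its x) x 25 (its y) x 30 mm high, axes parallel to the plate's; it stands 5 mm short of the fence, at either its left or its right end: centre 212.5 mm from the plate's middle, in the plate's y, and 100 mm from it in x. The side facing the plate's middle is the one that the supply's end must meet. Origin: centre of its underside.
- lamp: Fixed round pilot lamp, black base 32 mm in diameter with a white lens, 40 mm high, at the end of the fence that has no stop block (centre likewise 212.5 mm from the plate's middle in y and 100 mm in x). Origin: centre of its underside. Not to be touched.
- contactor: Loose contactor, stepped grey and black block 75 (x) x 45 (y) x 60 mm high, standing on the plate near its left or right edge, on the robot's side. Origin: centre of its underside. To be left alone.
- station: Loose button station, white box 75 (x) x 50 (y) x 42 mm with two black push buttons on top (49 mm high in all), standing on the plate near its other edge, on the robot's side. Origin: centre of its underside. To be left alone.
- screwdriver: Loose screwdriver about 180 mm long lying on the bench to the right of the plate, along its own x. To be left alone.
Mind the look-alikes: they are no part of the job. There is more than one size of the supply; the one meant has the size given above.

How it is judged (in metres and radians):
At the end, for the whole second after the job is handed in: The supply lies flat and at rest on the plate, the middle of its long side within 4.5 mm of the fence's face and square to it within 2 degrees, its end within 4 mm of the inner side of the stop block (x of supply in the frame of plate between 0.0965 and 0.1035 m and angle between the x axis of supply and the x axis of plate, either way round below 0.035 rad and y of supply in the frame of plate between -0.16 and 0.16 m and (y of supply in the frame of stop between 0.09 and 0.0965 m or y of supply in the frame of stop between -0.0965 and -0.09 m) and height (world z) of supply below 0.008 m and angle between supply's own z axis and vertical below 0.05 rad and linear speed of supply below 0.01 m/s); the robot touches nothing.
It fails at once if the supply is lifted more than 8 mm off the plate (height (world z) of supply above 0.013 m).
It fails at once if the supply is tipped by more than 7 degrees (angle between supply's own z axis and vertical above 0.12 rad).
It fails at once if the pilot lamp is touched (more than 1 N) (contact force between anything else and lamp above 1 N).
It fails at once if the contactor, the button station or the screwdriver is shifted by more than 20 mm (distance of any of contactor, station, screwdriver from where it was at the start of the episode above 0.02 m).
It also fails if it takes over 54 s, if anything falls off the work surface, if the arm or the gripper's body presses on something with over 40 N, if the wrist force passes 120 N, or if a joint passes its speed limit or range.

## Working session

There is one attempt and no reset: what is moved stays moved. The work goes in short steps, Python scripts to look and compute and a tool call to move; the robot and the scene stay as the last step left them, time stands still between calls to the robot, and variables do not carry over. Pictures are saved under pics/ and viewed, and the job is handed in when it is done.

Besides the shell and the picture viewer there is one more tool, called after ">>>" as name(argument=value, ...) on one line, values as JSON. jog_arm: Moves the arm, as the interface text tells. Its arguments: {"type":"object","properties":{"dr":{"type":"array","items":{"type":"array","items":{"type":"number"}}},"slide":{"type":"array","items":{"type":"array","items":{"type":"number"}}},"gripper":{"type":"array","items":{"type":"number"}},"force":{"type":"number"}},"required":["dr","slide","gripper"]}

```bash
ls; mkdir -p pics; python3 - <<'E'
from rig import observe, viewer, env
import cv2
s=observe(); print(s['time_s'],s['position'],s['tool_rot'],env.tcp_to_tips,s['grip_width'])
for n in ['top','side','wrist']:
    im=viewer.get_image(n); cv2.imwrite(f'pics/{n}0.png',im['pixels']); print(n,im['camera_matrix'],im['R'],im['t'])
E
```

```text
pics
0.0 [ 0.19874423 -0.51253293  0.24171495] [[ 3.61421362e-01 -9.32402565e-01 -2.35524900e-04]
 [-9.32401468e-01 -3.61421306e-01  1.46340391e-03]
 [-1.44960528e-03 -3.09301671e-04 -9.99998901e-01]] 0.011 0.08511576380400535
top [[401.06238914   0.         327.11613108]
 [  0.         401.06238914 199.59059596]
 [  0.           0.           1.        ]] [[ 0.22737636 -0.97379256  0.00529606]
 [-0.95188095 -0.22340109 -0.20979659]
 [ 0.2054815   0.04266156 -0.97773071]] [-0.18577176  0.45021342  0.85769872]
side [[449.18850827   0.         317.00504784]
 [  0.         449.18850827 203.61700882]
 [  0.           0.           1.        ]] [[ 0.93701311 -0.34880126  0.01855039]
 [-0.23697847 -0.67383472 -0.69984853]
 [ 0.25660795  0.6513712  -0.71405036]] [-0.48326792  0.07950129  1.24876929]
wrist [[309.70691629   0.         317.13509929]
 [  0.         309.70691629 197.58992428]
 [  0.           0.           1.        ]] [[ 0.36190032 -0.93221448 -0.00207762]
 [-0.89910521 -0.34963376  0.26337436]
 [-0.2462478  -0.09344727 -0.96469147]] [-0.54872988 -0.03508308  0.37903315]
```

View pics/top0.png

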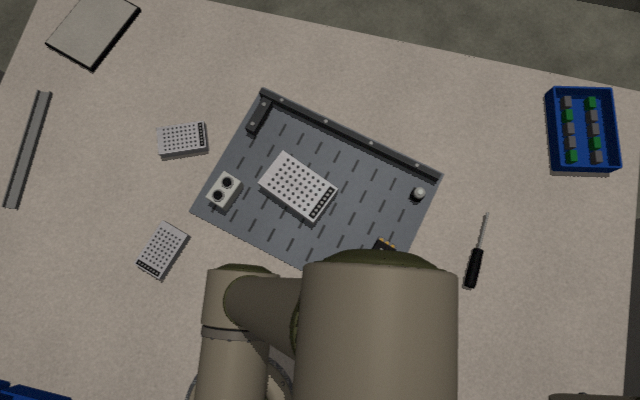

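View pics/side0.png

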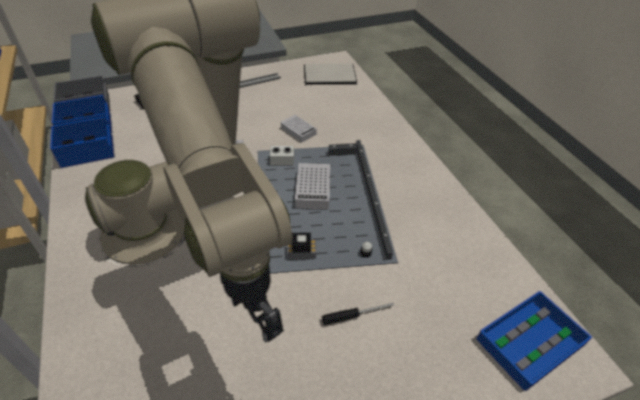

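```bash
python3 - <<'E'
import cv2
i=cv2.imread('pics/top0.png')[75:285,180:460]
cv2.imwrite('pics/crop0.png',cv2.resize(i,None,fx=2.8,fy=2.8,interpolation=cv2.INTER_CUBIC))
E
```

```text
(no output)
```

View pics/crop0.png

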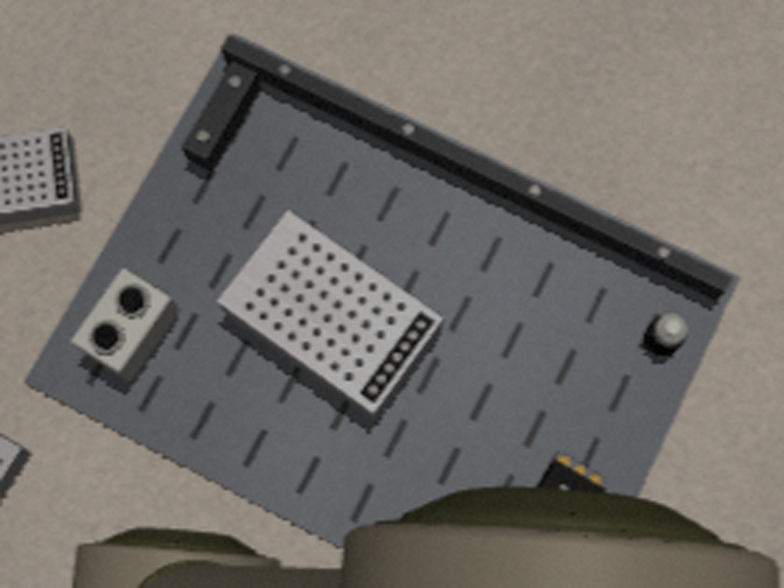

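View pics/wrist0.png

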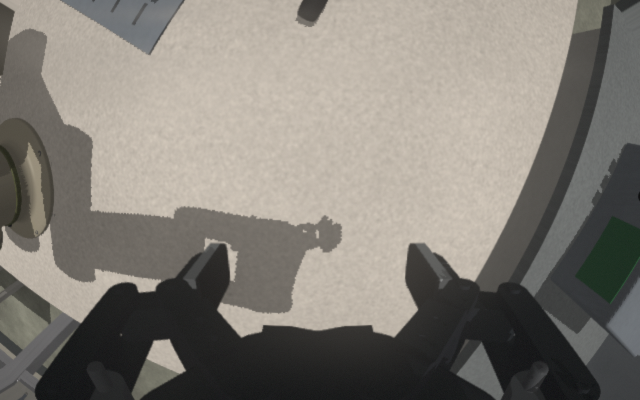

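```bash
cat > h.py <<'E'
import numpy as np, cv2
from rig import observe, viewer, env
def ray(im,uv,z):
    K,R,t=[np.array(im[k]) for k in('camera_matrix','R','t')]
    C=-R.T@t; d=R.T@np.linalg.inv(K)@np.array([uv[0],uv[1],1.]); return C+d*(z-C[2])/d[2]
def proj(im,X):
    K,R,t=[np.array(im[k]) for k in('camera_matrix','R','t')]
    c=K@(R@np.array(X)+t); return c[:2]/c[2]
E
python3 - <<'E'
from h import *
im=viewer.get_image('top')
c=lambda p:(p[0]/2.8+180-.3,p[1]/2.8+75-.3)
def show(n,p,z): 
    X=ray(im,c(p),z); print(n,X.round(4)); return X[:2]
sc=[show('fs',p,.035) for p in[(285,70),(408,129),(535,190),(663,252)]]
d=sc[3]-sc[0]; print('fence dir ang',np.degrees(np.arctan2(d[1],d[0])),np.linalg.norm(d))
st=[show('stop',p,.035) for p in[(235,82),(203,135)]]; d=st[0]-st[1];print('stop ang',np.degrees(np.arctan2(d[1],d[0])))
P=[show('plate',p,.005) for p in[(27,382),(737,277),(342,547)]]
S=[show('sup',p,.043) for p in[(289,210),(442,320),(368,410),(220,300)]]
for i in range(4):
    d=S[(i+1)%4]-S[i];print(np.linalg.norm(d),np.degrees(np.arctan2(d[1],d[0])))
# masks
g=im['pixels']; m=(cv2.cvtColor(g,cv2.COLOR_BGR2GRAY)>135).astype(np.uint8)
cv2.imwrite('pics/m.png',m*255)
E
```

```text
fs [0.6991 0.0861 0.035 ]
fs [ 0.6705 -0.0298  0.035 ]
fs [ 0.6415 -0.1469  0.035 ]
fs [ 0.6125 -0.2622  0.035 ]
fence dir ang -103.95128655898354 0.3588923815020851
stop [0.6783 0.1252 0.035 ]
stop [0.625  0.1391 0.035 ]
stop ang -14.590815314697746
plate [0.3888 0.2326 0.005 ]
plate [ 0.6157 -0.3331  0.005 ]
plate [ 0.3164 -0.0576  0.005 ]
sup [0.5742 0.0494 0.043 ]
sup [ 0.5114 -0.0956  0.043 ]
sup [ 0.4254 -0.0543  0.043 ]
sup [0.4863 0.085  0.043 ]
0.1580707892996846 -113.39984381541697
0.09538254645680067 154.3394481361265
0.15206821938657886 66.4156954568886
0.09484520888726251 -22.04602867707077
```

View pics/m.png

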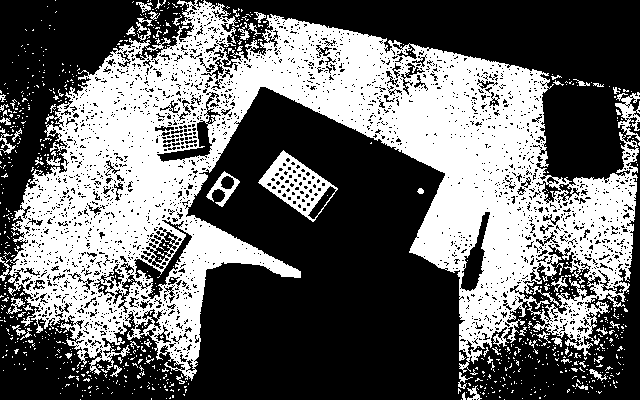

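>>> jog_arm(dr=[[0, 0, 0], [0, 0, 0], [0, 0, 0], [0, 0, 0], [0, 0, 0], [0, 0, 0], [0, 0, 0], [0, 0, 0], [0, 0, 0], [0, 0, 0]], slide=[[-0.03, -0.027, 0], [-0.03, -0.027, 0], [-0.03, -0.027, 0], [-0.03, -0.027, 0], [-0.03, -0.027, 0], [-0.03, -0.027, 0], [-0.03, -0.027, 0], [-0.03, -0.027, 0], [-0.03, -0.027, 0], [-0.03, -0.027, 0]], gripper=[0.5, 0.5, 0.5, 0.5, 0.5, 0.5, 0.5, 0.5, 0.5, 0.5])

```text
time_s: 1.2
position: [0.3423, -0.1339, 0.2424]
tool_rot: [[0.361, -0.933, 0.0], [-0.933, -0.361, -0.0], [0.0, -0.0, -1.0]]
ft_force: [0.6, 0.2, -0.1]
grip_width: 0.0642
```

>>> jog_arm(dr=[[0, 0, 0], [0, 0, 0], [0, 0, 0], [0, 0, 0], [0, 0, 0.13], [0, 0, 0.13], [0, 0, 0.13], [0, 0, 0.12], [0, 0, 0.1], [0, 0, 0]], slide=[[-0.031, -0.028, 0], [-0.031, -0.028, 0], [-0.031, -0.028, 0], [-0.031, -0.028, 0], [0, 0, 0], [0, 0, 0], [0, 0, 0], [0, 0, 0], [0, 0, 0], [0, 0, 0]], gripper=[0.5, 0.5, 0.5, 0.5, 0.5, 0.5, 0.5, 0.5, 0.5, 0.5])

```text
time_s: 2.2
position: [0.4016, 0.0206, 0.2423]
tool_rot: [[-0.239, -0.971, -0.0], [-0.971, 0.239, 0.0], [-0.0, 0.0, -1.0]]
ft_force: [-0.9, 0.3, -0.2]
grip_width: 0.0642
```

```bash
cat >> h.py <<'E'
TH=np.radians(-14.0); PC=np.array([0.503,-0.050])
Rp=np.array([[np.cos(TH),-np.sin(TH)],[np.sin(TH),np.cos(TH)]])
def topl(w): return Rp.T@(np.array(w)[:2]-PC)
def st():
    s=observe(); R=np.array(s['tool_rot']); p=np.array(s['position'])
    print('t',s['time_s'],'tcp',p.round(4),'plate',topl(p).round(4),'xang',np.degrees(np.arctan2(R[1,0],R[0,0])).round(2),'zax',R[:,2].round(4),'F',np.array(s['ft_force']).round(2),'w',s['grip_width'])
def snap(n,name):
    im=viewer.get_image(n); cv2.imwrite('pics/'+name+'.png',im['pixels']); return im
E
python3 - <<'E'
from h import *
st(); im=snap('top','top1'); snap('wrist','wr1')
c=lambda p:(p[0]/2.8+180-.3,p[1]/2.8+75-.3)
for n,p,z in[('station',(177,305),.047),('station',(125,270),.047),('contactor',(553,458),.06),('contactor',(540,488),.06),('lamp',(672,327),.045)]: print(n,topl(ray(im,c(p),z)))
E
```

```text
t 2.2 tcp [0.4016 0.0206 0.2423] plate [-0.1154  0.044 ] xang -103.81 zax [-2.e-04  1.e-04 -1.e+00] F [-0.94  0.35 -0.17] w 0.06424202820990471
station [-0.06918248  0.15493279]
station [-0.06292087  0.20742299]
contactor [-0.04395324 -0.17068835]
contactor [-0.0696022  -0.17180613]
lamp [ 0.099167   -0.21162622]
```

View pics/wr1.png

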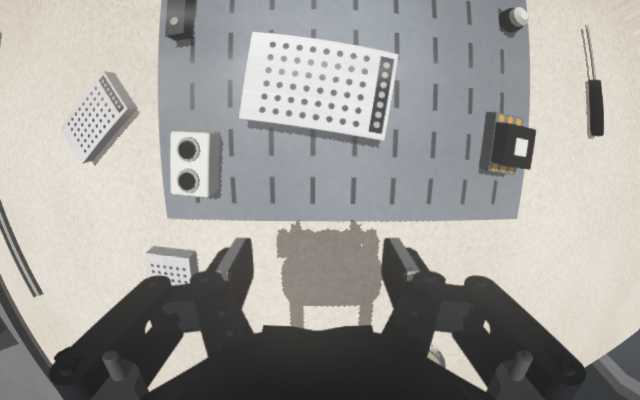

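View pics/top1.png

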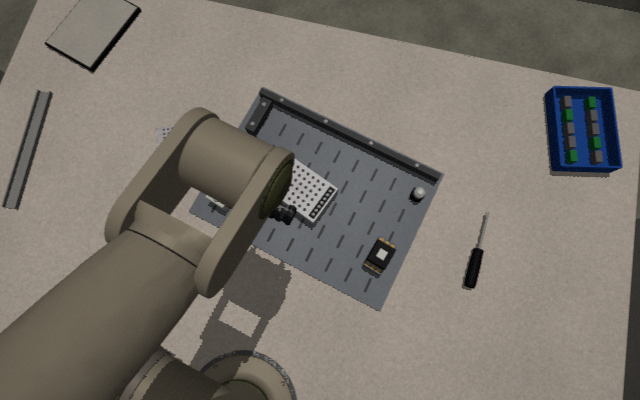

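>>> jog_arm(dr=[[0, 0, 0], [0, 0, 0], [0, 0, 0], [0, 0, 0], [0, 0, 0], [0, 0, 0], [0, 0, 0], [0, 0, 0], [0, 0, 0], [0, 0, 0]], slide=[[0, 0, 0.03], [0, 0, 0.035], [0, 0, 0.035], [0, 0, 0.035], [0, 0, 0.03], [0, 0, 0.02], [0, 0, 0.015], [0, 0, 0.01], [0, 0, 0.008], [0, 0, 0]], gripper=[0.5, 0.5, 0.5, 0.5, 0.5, 0.5, 0.5, 0.5, 0.5, 0.5])

```text
time_s: 3.3
position: [0.4015, 0.0206, 0.0237]
tool_rot: [[-0.237, -0.972, -0.001], [-0.972, 0.237, 0.0], [-0.0, 0.001, -1.0]]
ft_force: [0.1, -0.8, -0.0]
grip_width: 0.064
```

```bash
python3 - <<'E'
from h import *
st(); snap('wrist','wr2')
E
```

```text
t 3.3 tcp [0.4015 0.0206 0.0237] plate [-0.1156  0.044 ] xang -103.7 zax [-1.3e-03  3.0e-04 -1.0e+00] F [ 0.07 -0.84 -0.03] w 0.06400489115015265
```

View pics/wr2.png

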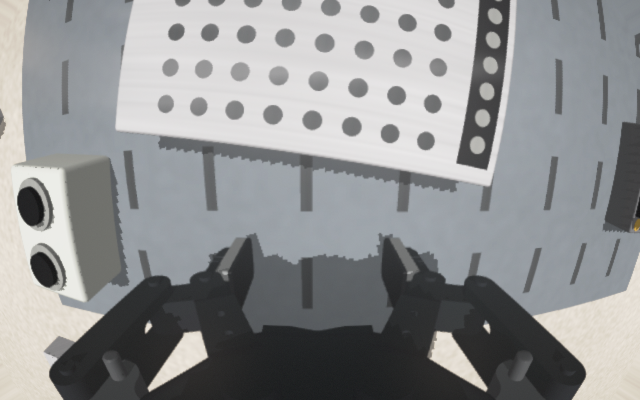

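>>> jog_arm(dr=[[0, 0, 0], [0, 0, 0], [0, 0, 0], [0, 0, 0], [0, 0, 0], [0, 0, 0], [0, 0, 0], [0, 0, 0], [0, 0, 0], [0, 0, 0]], slide=[[0, -0.01, 0], [0, -0.012, 0], [0, -0.01, 0], [0, -0.01, 0], [0, -0.01, 0], [0, -0.01, 0], [0, -0.01, 0], [0, -0.01, 0], [0, -0.01, 0], [0, -0.008, 0]], gripper=[0.5, 0.5, 0.5, 0.5, 0.5, 0.5, 0.5, 0.5, 0.5, 0.5])

```text
time_s: 4.35
position: [0.4992, -0.0031, 0.0243]
tool_rot: [[-0.238, -0.971, -0.001], [-0.971, 0.238, 0.0], [-0.0, 0.001, -1.0]]
ft_force: [-5.7, 1.9, 4.2]
grip_width: 0.0643
```

```bash
python3 - <<'E'
from h import *
st(); snap('wrist','wr3');snap('side','sd3')
E
```

```text
t 4.35 tcp [ 0.4992 -0.0031  0.0243] plate [-0.0151  0.0445] xang -103.75 zax [-1.1e-03  4.0e-04 -1.0e+00] F [-5.67  1.94  4.24] w 0.06434365666818338
```

View pics/wr3.png

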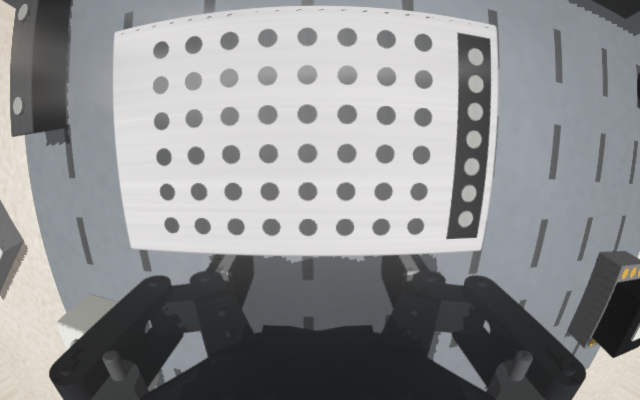

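View pics/sd3.png

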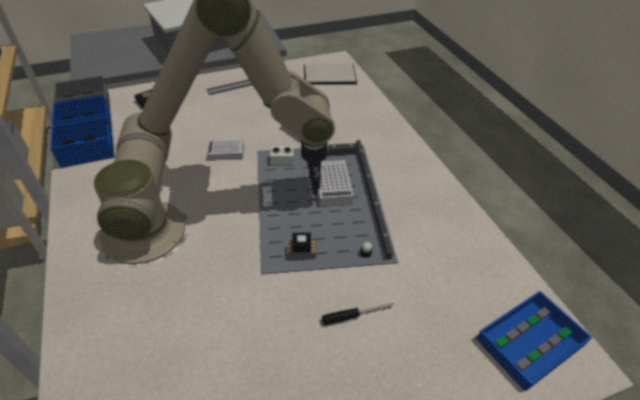

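>>> jog_arm(dr=[[0, 0, 0], [0, 0, 0], [0, 0, 0], [0, 0, 0], [0, 0, 0], [0, 0, 0], [0, 0, 0], [0, 0, 0], [0, 0, 0], [0, 0, 0]], slide=[[0, -0.006, 0], [0, -0.006, 0], [0, -0.006, 0], [0, -0.006, 0], [0, -0.006, 0], [0, -0.006, 0], [0, -0.006, 0], [0, -0.004, 0], [0, -0.002, 0], [0, 0, 0]], gripper=[0.5, 0.5, 0.5, 0.5, 0.5, 0.5, 0.5, 0.5, 0.5, 0.5])

```text
time_s: 5.45
position: [0.546, -0.0148, 0.0244]
tool_rot: [[-0.238, -0.971, 0.001], [-0.971, 0.238, -0.0], [-0.0, -0.001, -1.0]]
ft_force: [-0.5, 0.7, -0.3]
grip_width: 0.0639
```

```bash
python3 - <<'E'
from h import *
st(); snap('wrist','wr4')
E
```

```text
t 5.45 tcp [ 0.546  -0.0148  0.0244] plate [0.0332 0.0446] xang -103.76 zax [ 1.1e-03 -3.0e-04 -1.0e+00] F [-0.46  0.65 -0.34] w 0.06390516795455856
```

View pics/wr4.png

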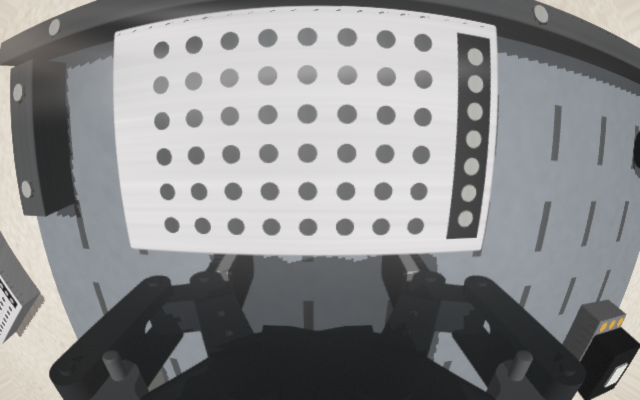

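>>> jog_arm(dr=[[0, 0, 0], [0, 0, 0], [0, 0, 0], [0, 0, 0], [0, 0, 0], [0, 0, 0], [0, 0, 0], [0, 0, 0], [0, 0, 0], [0, 0, 0]], slide=[[0, -0.001, 0], [0, -0.001, 0], [0, -0.001, 0], [0, -0.001, 0], [0, -0.0005, 0], [0, -0.0005, 0], [0, 0, 0], [0, 0, 0], [0, 0, 0], [0, 0, 0]], gripper=[0.5, 0.5, 0.5, 0.5, 0.5, 0.5, 0.5, 0.5, 0.5, 0.5])

```text
time_s: 6.5
position: [0.5499, -0.0156, 0.0245]
tool_rot: [[-0.238, -0.971, -0.001], [-0.971, 0.238, 0.0], [-0.0, 0.001, -1.0]]
ft_force: [-5.3, 1.3, 3.1]
grip_width: 0.0643
```

```bash
python3 - <<'E'
from h import *
st()
E
```

```text
t 6.5 tcp [ 0.5499 -0.0156  0.0245] plate [0.0372 0.0447] xang -103.75 zax [-9.e-04  2.e-04 -1.e+00] F [-5.33  1.27  3.12] w 0.06426142946682604
```

>>> jog_arm(dr=[[0, 0, 0], [0, 0, 0], [0, 0, 0], [0, 0, 0], [0, 0, 0], [0, 0, 0], [0, 0, 0], [0, 0, 0], [0, 0, 0], [0, 0, 0]], slide=[[0, -0.0005, 0], [0, 0, 0], [0, -0.0005, 0], [0, 0, 0], [0, -0.0005, 0], [0, 0, 0], [0, -0.0005, 0], [0, 0, 0], [0, 0, 0], [0, 0, 0]], gripper=[0.5, 0.5, 0.5, 0.5, 0.5, 0.5, 0.5, 0.5, 0.5, 0.5])

```text
time_s: 7.5
position: [0.5518, -0.0161, 0.0245]
tool_rot: [[-0.238, -0.971, -0.001], [-0.971, 0.238, 0.0], [-0.0, 0.001, -1.0]]
ft_force: [-4.9, 0.7, 3.6]
grip_width: 0.064
```

```bash
python3 - <<'E'
from h import *
st()
E
```

```text
t 7.5 tcp [ 0.5518 -0.0161  0.0245] plate [0.0392 0.0447] xang -103.75 zax [-8.e-04  3.e-04 -1.e+00] F [-4.86  0.68  3.58] w 0.06395355562157154
```

>>> jog_arm(dr=[[0, 0, 0], [0, 0, 0], [0, 0, 0], [0, 0, 0], [0, 0, 0], [0, 0, 0], [0, 0, 0], [0, 0, 0], [0, 0, 0], [0, 0, 0]], slide=[[0, -0.0005, 0], [0, -0.0005, 0], [0, -0.0005, 0], [0, -0.0005, 0], [0, 0, 0], [0, 0, 0], [0, 0, 0], [0, 0, 0], [0, 0, 0], [0, 0, 0]], gripper=[0.5, 0.5, 0.5, 0.5, 0.5, 0.5, 0.5, 0.5, 0.5, 0.5])

```text
time_s: 8.5
position: [0.5532, -0.0164, 0.0245]
tool_rot: [[-0.238, -0.971, -0.002], [-0.971, 0.238, 0.0], [0.0, 0.002, -1.0]]
ft_force: [-7.6, 0.8, 6.0]
grip_width: 0.064
```

```bash
python3 - <<'E'
from h import *
st(); snap('wrist','wr5')
E
```

```text
t 8.5 tcp [ 0.5532 -0.0164  0.0245] plate [0.0406 0.0447] xang -103.75 zax [-2.1e-03  5.0e-04 -1.0e+00] F [-7.63  0.78  6.02] w 0.06403312605101398
```

View pics/wr5.png

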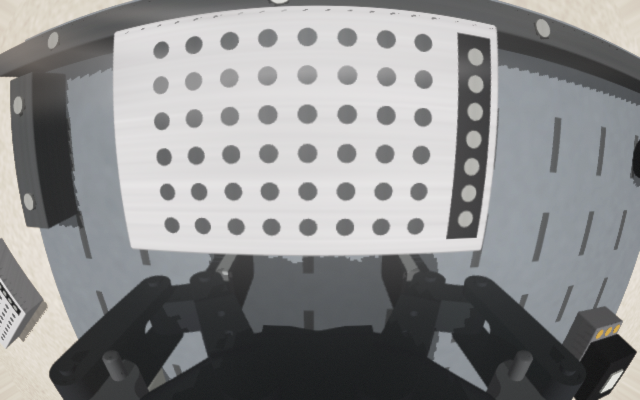

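>>> jog_arm(dr=[[0, 0, 0], [0, 0, 0], [0, 0, 0], [0, 0, 0], [0, 0, 0], [0, 0, 0], [0, 0, 0], [0, 0, 0], [0, 0, 0], [0, 0, 0]], slide=[[0, -0.0005, 0], [0, -0.0005, 0], [0, -0.0005, 0], [0, 0, 0], [0, 0, 0], [0, 0, 0], [0, 0, 0], [0, 0, 0], [0, 0, 0], [0, 0, 0]], gripper=[0.5, 0.5, 0.5, 0.5, 0.5, 0.5, 0.5, 0.5, 0.5, 0.5])

```text
time_s: 9.55
position: [0.5533, -0.0164, 0.0245]
tool_rot: [[-0.238, -0.971, -0.005], [-0.971, 0.238, 0.001], [0.0, 0.006, -1.0]]
ft_force: [-13.6, 2.3, 11.0]
grip_width: 0.0643
```

```bash
python3 - <<'E'
from h import *
st()
E
```

```text
t 9.55 tcp [ 0.5533 -0.0164  0.0245] plate [0.0406 0.0448] xang -103.75 zax [-0.0055  0.0012 -1.    ] F [-13.57   2.28  10.96] w 0.06431158208393001
```

>>> jog_arm(dr=[[0, 0, 0], [0, 0, 0], [0, 0, 0], [0, 0, 0], [0, 0, 0], [0, 0, 0], [0, 0, 0], [0, 0, 0], [0, 0, 0], [0, 0, -0.121]], slide=[[0, 0.002, 0], [0, 0.003, 0], [0, 0.01, 0], [0, 0.03, 0], [0, 0, -0.02], [0, 0, -0.035], [0, 0, -0.035], [0, 0, -0.035], [0, 0, 0], [0, 0, 0]], gripper=[0.5, 0.5, 0.5, 0.5, 0.5, 0.5, 0.5, 0.5, 0.5, 0.5])

```text
time_s: 10.55
position: [0.5119, -0.0064, 0.15]
tool_rot: [[-0.117, -0.993, 0.002], [-0.993, 0.117, -0.001], [0.0, -0.003, -1.0]]
ft_force: [0.5, 0.6, -0.6]
grip_width: 0.0641
```

>>> jog_arm(dr=[[0, 0, -0.145], [0, 0, -0.145], [0, 0, -0.145], [0, 0, -0.145], [0, 0, -0.145], [0, 0, -0.145], [0, 0, -0.145], [0, 0, -0.145], [0, 0, -0.145], [0, 0, -0.145]], slide=[[0, 0, 0], [0, 0, 0], [0, 0, 0], [0, 0, 0], [0, 0, 0], [0, 0, 0], [0, 0, 0], [0, 0, 0], [0, 0, 0], [0, 0, 0]], gripper=[0.3, 0.3, 0.3, 0.3, 0.3, 0.3, 0.3, 0.3, 0.3, 0.3])

```text
time_s: 11.55
position: [0.5115, -0.0063, 0.1486]
tool_rot: [[0.973, -0.232, -0.0], [-0.232, -0.973, 0.0], [-0.0, -0.0, -1.0]]
ft_force: [-0.7, -1.0, -0.1]
grip_width: 0.0556
```

```bash
python3 - <<'E'
from h import *
st(); im=snap('top','top6'); snap('wrist','wr6')
cv2.imwrite('pics/crop6.png',cv2.resize(im['pixels'][75:285,180:460],None,fx=2.8,fy=2.8,interpolation=cv2.INTER_CUBIC))
E
```

```text
t 11.55 tcp [ 0.5115 -0.0063  0.1486] plate [-0.0023  0.0445] xang -13.41 zax [-5.e-04  2.e-04 -1.e+00] F [-0.68 -1.01 -0.11] w 0.055608653851469195
```

View pics/crop6.png

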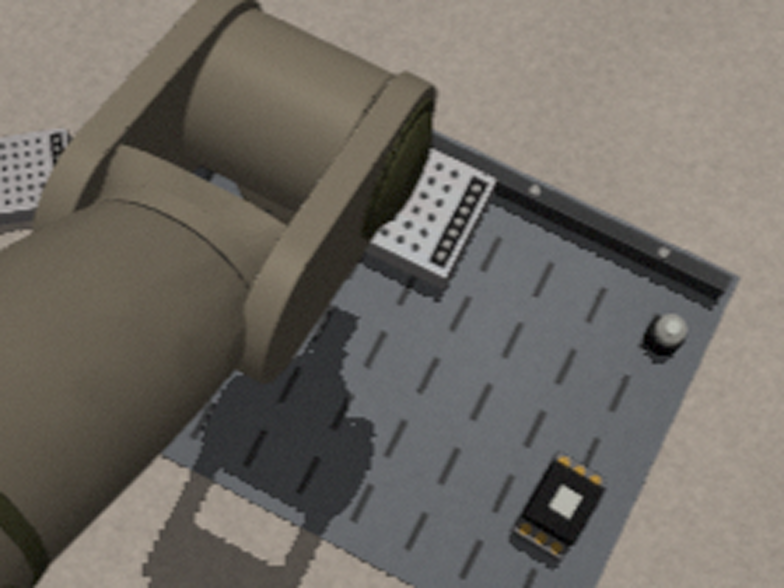

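View pics/wr6.png

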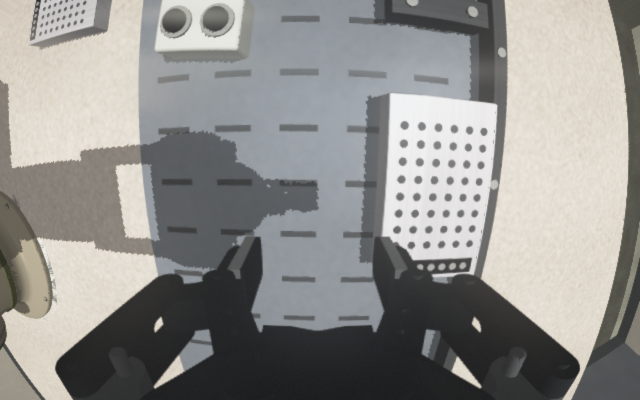

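```bash
python3 - <<'E'
from h import *
im=viewer.get_image('top')
c=lambda p:(p[0]/2.8+180-.3,p[1]/2.8+75-.3)
for p in[(496,182),(446,280)]: print(topl(ray(im,c(p),.043)))
E
```

```text
[ 0.14615384 -0.02879205]
[ 0.05090138 -0.02989492]
```

>>> jog_arm(dr=[[0, 0, 0.009], [0, 0, 0], [0, 0, 0], [0, 0, 0], [0, 0, 0], [0, 0, 0], [0, 0, 0], [0, 0, 0], [0, 0, 0], [0, 0, 0]], slide=[[0, 0, 0], [0.02, 0.026, 0], [0.02, 0.026, 0], [0.02, 0.026, 0], [0.02, 0.026, 0], [0.02, 0.026, 0], [0, 0, 0.02], [0, 0, 0.02], [0, 0, 0.01], [0, 0, 0]], gripper=[0.3, 0.3, 0.3, 0.3, 0.3, 0.3, 0.3, 0.3, 0.3, 0.3])

```text
time_s: 12.7
position: [0.5763, -0.1567, 0.098]
tool_rot: [[0.969, -0.248, -0.002], [-0.248, -0.969, 0.001], [-0.003, -0.001, -1.0]]
ft_force: [-0.3, 0.4, 0.5]
grip_width: 0.0558
```

```bash
python3 - <<'E'
from h import *
st(); snap('top','top7'); snap('wrist','wr7')
E
```

```text
t 12.7 tcp [ 0.5763 -0.1567  0.098 ] plate [ 0.0969 -0.0858] xang -14.35 zax [-0.0024  0.0012 -1.    ] F [-0.28  0.45  0.52] w 0.05584462606079511
```

View pics/top7.png

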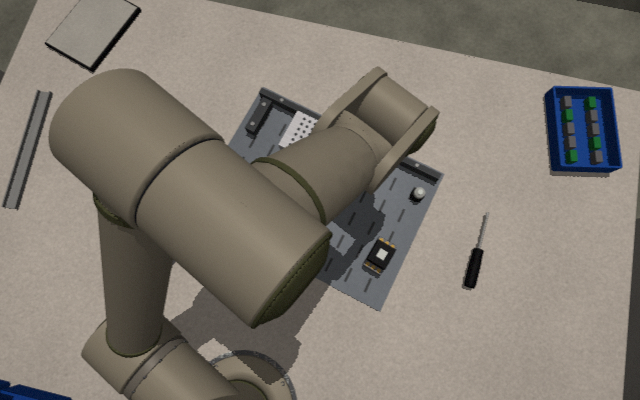

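View pics/wr7.png

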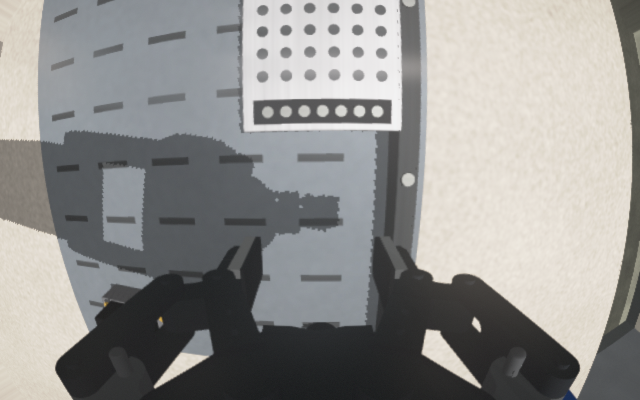

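>>> jog_arm(dr=[[0, 0, -0.005], [0, 0, 0], [0, 0, 0], [0, 0, 0], [0, 0, 0], [0, 0, 0], [0, 0, 0], [0, 0, 0], [0, 0, 0], [0, 0, 0]], slide=[[0, 0, 0], [0, 0, 0], [0, 0, 0], [0, 0, 0.015], [0, 0, 0.015], [0, 0, 0.015], [0, 0, 0.015], [0, 0, 0.01], [0, 0, 0.004], [0, 0, 0]], gripper=[0, 0, 0, 0, 0, 0, 0, 0, 0, 0])

```text
time_s: 13.8
position: [0.5768, -0.157, 0.0252]
tool_rot: [[0.97, -0.242, -0.0], [-0.242, -0.97, 0.0], [-0.0, -0.0, -1.0]]
ft_force: [0.4, 0.6, 0.1]
grip_width: 0.0429
```

```bash
python3 - <<'E'
from h import *
st(); snap('wrist','wr8')
E
```

```text
t 13.8 tcp [ 0.5768 -0.157   0.0252] plate [ 0.0975 -0.086 ] xang -13.98 zax [-3.e-04  2.e-04 -1.e+00] F [0.42 0.64 0.14] w 0.042940845905959577
```

View pics/wr8.png

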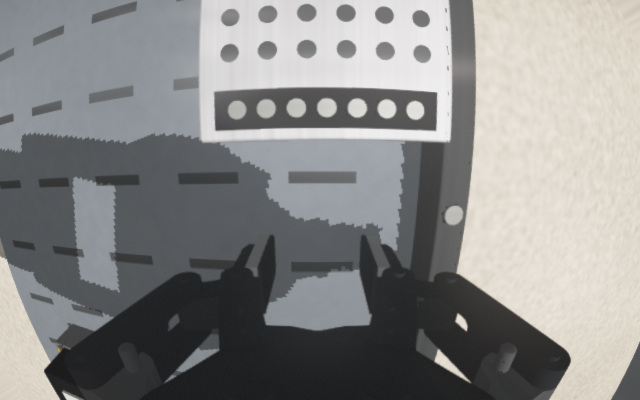

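>>> jog_arm(dr=[[0, 0, 0], [0, 0, 0], [0, 0, 0], [0, 0, 0], [0, 0, 0], [0, 0, 0], [0, 0, 0], [0, 0, 0], [0, 0, 0], [0, 0, 0]], slide=[[0, -0.015, 0], [0, -0.015, 0], [0, -0.008, 0], [0, -0.008, 0], [0, -0.008, 0], [0, -0.008, 0], [0, -0.008, 0], [0, -0.008, 0], [0, -0.006, 0], [0, 0, 0]], gripper=[0, 0, 0, 0, 0, 0, 0, 0, 0, 0])

```text
time_s: 14.85
position: [0.5973, -0.0749, 0.0255]
tool_rot: [[0.971, -0.241, 0.0], [-0.241, -0.971, -0.0], [0.0, -0.0, -1.0]]
ft_force: [0.3, 0.1, -0.4]
grip_width: 0.0427
```

```bash
python3 - <<'E'
from h import *
st(); snap('wrist','wr9')
E
```

```text
t 14.85 tcp [ 0.5973 -0.0749  0.0255] plate [ 0.0975 -0.0013] xang -13.95 zax [ 3.e-04 -0.e+00 -1.e+00] F [ 0.26  0.07 -0.43] w 0.04273058200820167
```

View pics/wr9.png

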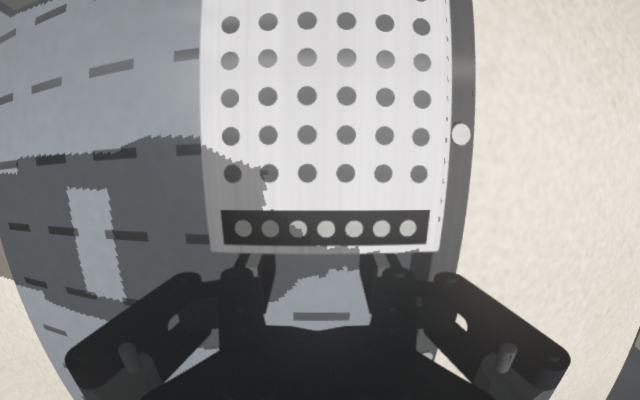

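Good; 30 mm still to go. Pushing on, slowing near the stop.

>>> jog_arm(dr=[[0, 0, 0], [0, 0, 0], [0, 0, 0], [0, 0, 0], [0, 0, 0], [0, 0, 0], [0, 0, 0], [0, 0, 0], [0, 0, 0], [0, 0, 0]], slide=[[0, -0.004, 0], [0, -0.005, 0], [0, -0.005, 0], [0, -0.005, 0], [0, -0.003, 0], [0, -0.002, 0], [0, -0.001, 0], [0, -0.001, 0], [0, 0, 0], [0, 0, 0]], gripper=[0, 0, 0, 0, 0, 0, 0, 0, 0, 0])

```text
time_s: 15.9
position: [0.6034, -0.0502, 0.0253]
tool_rot: [[0.97, -0.242, 0.0], [-0.242, -0.97, 0.0], [0.0, -0.0, -1.0]]
ft_force: [-0.7, -1.6, -0.1]
grip_width: 0.0425
```

>>> jog_arm(dr=[[0, 0, 0], [0, 0, 0], [0, 0, 0], [0, 0, 0], [0, 0, 0], [0, 0, 0], [0, 0, 0], [0, 0, 0], [0, 0, 0], [0, 0, 0]], slide=[[0, -0.0005, 0], [0, -0.0005, 0], [0, -0.0005, 0], [0, -0.0005, 0], [0, 0, 0], [0, 0, 0], [0, 0, 0], [0, 0, 0], [0, 0, 0], [0, 0, 0]], gripper=[0, 0, 0, 0, 0, 0, 0, 0, 0, 0])

```text
time_s: 16.9
position: [0.6039, -0.0483, 0.0253]
tool_rot: [[0.97, -0.242, -0.0], [-0.242, -0.97, 0.0], [-0.0, -0.0, -1.0]]
ft_force: [-0.3, -2.4, -0.4]
grip_width: 0.0427
```

```bash
python3 - <<'E'
from h import *
st(); snap('wrist','wr10'); im=snap('side','sd10'); snap('top','top10')
cv2.imwrite('pics/sc10.png',cv2.resize(im['pixels'][130:290,240:420],None,fx=4,fy=3.7,interpolation=cv2.INTER_CUBIC))
E
```

```text
t 16.9 tcp [ 0.6039 -0.0483  0.0253] plate [0.0975 0.0261] xang -13.98 zax [-0.e+00  1.e-04 -1.e+00] F [-0.3  -2.4  -0.41] w 0.04268948112040303
```

View pics/sc10.png

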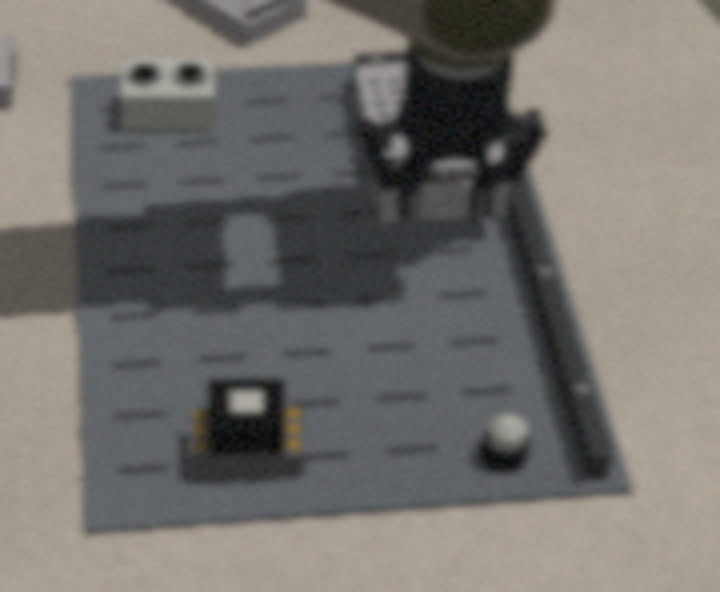

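View pics/top10.png

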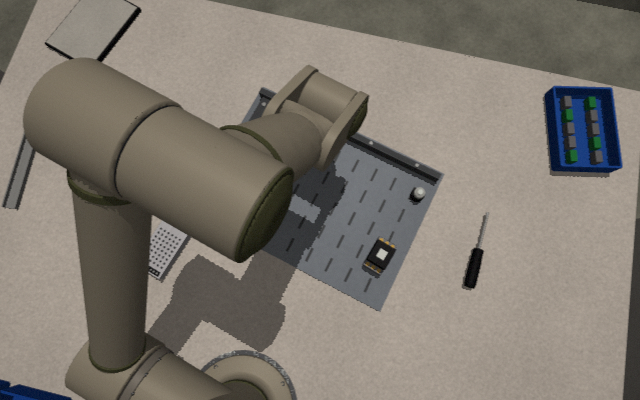

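>>> jog_arm(dr=[[0, 0, 0], [0, 0, 0], [0, 0, 0], [0, 0, 0], [0, 0, 0], [0, 0, 0], [0, 0, 0], [0, 0, 0], [0, 0, 0], [0, 0, 0]], slide=[[0, -0.0005, 0], [0, -0.0005, 0], [0, -0.0005, 0], [0, -0.0005, 0], [0, -0.0005, 0], [0, -0.0005, 0], [0, 0, 0], [0, 0, 0], [0, 0, 0], [0, 0, 0]], gripper=[0, 0, 0, 0, 0, 0, 0, 0, 0, 0])

```text
time_s: 18.05
position: [0.6046, -0.0455, 0.0253]
tool_rot: [[0.97, -0.242, -0.0], [-0.242, -0.97, -0.0], [-0.0, 0.0, -1.0]]
ft_force: [-0.9, -4.7, 0.4]
grip_width: 0.043
```

```bash
python3 - <<'E'
from h import *
st()
E
```

```text
t 18.05 tcp [ 0.6046 -0.0455  0.0253] plate [0.0975 0.0289] xang -13.98 zax [-1.e-04 -1.e-04 -1.e+00] F [-0.95 -4.72  0.38] w 0.042974802776207716
```

>>> jog_arm(dr=[[0, 0, 0], [0, 0, 0], [0, 0, 0], [0, 0, 0], [0, 0, 0], [0, 0, 0], [0, 0, 0], [0, 0, 0], [0, 0, 0], [0, 0, 0]], slide=[[0, -0.0005, 0], [0, -0.0005, 0], [0, -0.0005, 0], [0, -0.0005, 0], [0, 0, 0], [0, 0, 0], [0, 0, 0], [0, 0, 0], [0, 0, 0], [0, 0, 0]], gripper=[0, 0, 0, 0, 0, 0, 0, 0, 0, 0])

```text
time_s: 19.05
position: [0.6046, -0.0455, 0.0253]
tool_rot: [[0.97, -0.242, -0.001], [-0.242, -0.97, -0.003], [-0.001, 0.003, -1.0]]
ft_force: [-6.4, -14.5, 0.8]
grip_width: 0.0429
```

```bash
python3 - <<'E'
from h import *
st()
E
```

```text
t 19.05 tcp [ 0.6046 -0.0455  0.0253] plate [0.0975 0.029 ] xang -13.98 zax [-0.0013 -0.0029 -1.    ] F [ -6.36 -14.54   0.75] w 0.04290004542066397
```

>>> jog_arm(dr=[[0, 0, 0], [0, 0, 0], [0, 0, 0], [0, 0, 0], [0, 0, 0], [0, 0, 0], [0, 0, 0], [0, 0, 0], [0, 0, 0], [0, 0, 0]], slide=[[0, 0.002, 0], [0, 0.003, 0], [0, 0.01, 0], [0, 0.03, 0], [0, 0, -0.02], [0, 0, -0.04], [0, 0, -0.04], [0, 0, -0.04], [0, 0, -0.04], [0, 0, 0]], gripper=[0, 0, 0, 0, 0, 0, 0, 0, 0, 0])

```text
time_s: 20.05
position: [0.5959, -0.0878, 0.2112]
tool_rot: [[0.97, -0.241, 0.01], [-0.241, -0.97, -0.003], [0.011, 0.001, -1.0]]
ft_force: [0.3, 0.3, -1.1]
grip_width: 0.0427
```

>>> jog_arm(dr=[[0, 0, 0], [0, 0, 0], [0, 0, 0], [0, 0, 0], [0, 0, 0], [0, 0, 0], [0, 0, 0], [0, 0, 0], [0, 0, 0], [0, 0, 0]], slide=[[-0.01, 0.03, 0], [-0.01, 0.035, 0], [-0.01, 0.035, 0], [-0.01, 0.035, 0], [-0.01, 0.035, 0], [-0.01, 0.035, 0], [-0.01, 0.035, 0], [-0.01, 0.03, 0], [0, 0.02, 0], [0, 0, 0]], gripper=[0, 0, 0, 0, 0, 0, 0, 0, 0, 0])

```text
time_s: 21.05
position: [0.446, -0.3512, 0.2048]
tool_rot: [[0.97, -0.244, 0.0], [-0.244, -0.97, 0.0], [-0.0, -0.0, -1.0]]
ft_force: [0.7, 0.0, -0.3]
grip_width: 0.0428
```

```bash
python3 - <<'E'
from h import *
st(); im=snap('top','top11'); snap('wrist','wr11')
cv2.imwrite('pics/crop11.png',cv2.resize(im['pixels'][80:220,180:360],None,fx=4.2,fy=4.2,interpolation=cv2.INTER_CUBIC))
im=snap('side','sd11')
cv2.imwrite('pics/sc11.png',cv2.resize(im['pixels'][130:290,240:420],None,fx=4,fy=3.7,interpolation=cv2.INTER_CUBIC))
E
```

```text
t 21.05 tcp [ 0.446  -0.3512  0.2048] plate [ 0.0176 -0.3061] xang -14.13 zax [ 0.e+00  2.e-04 -1.e+00] F [ 0.65  0.04 -0.32] w 0.04284123556662194
```

View pics/crop11.png

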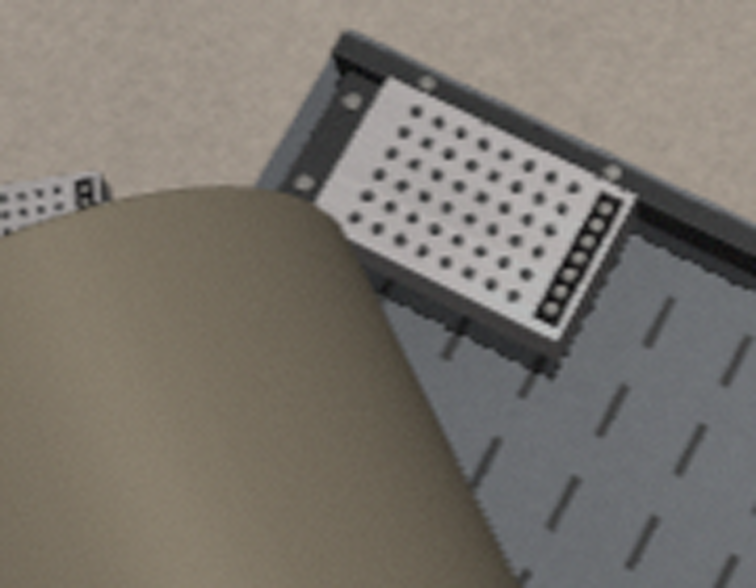

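View pics/sc11.png

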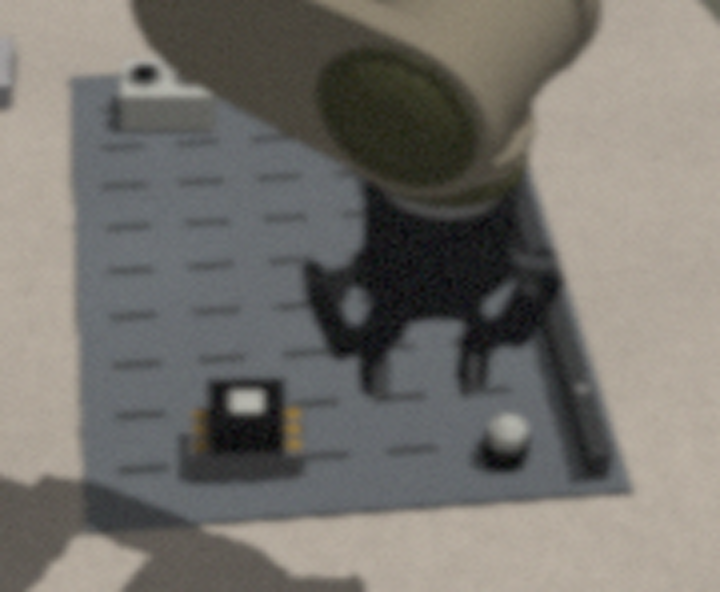

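View pics/top11.png

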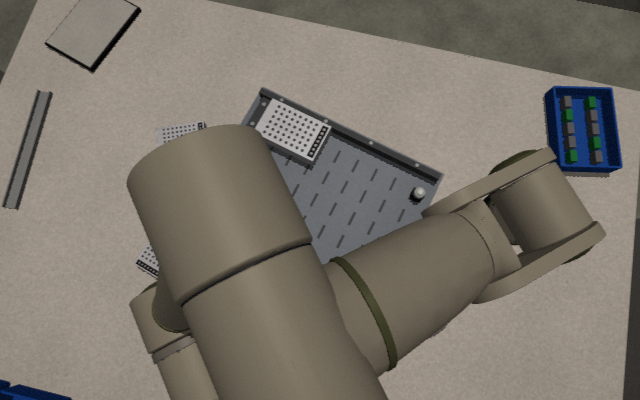

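```bash
python3 - <<'E'
from h import *
im=viewer.get_image('top')
c=lambda p:(p[0]/4.2+180-.4,p[1]/4.2+80-.4)
P=[topl(ray(im,c(p),.043)) for p in[(390,78),(637,191),(560,344)]]
for p in P: print(p.round(4))
d=P[0]-P[1]; print('long-side dev deg',np.degrees(np.arctan2(-d[0],d[1])))
d=P[1]-P[2]; print('short dev',np.degrees(np.arctan2(d[1],d[0])), np.linalg.norm(d),np.linalg.norm(P[0]-P[1]))
# subpixel edges: bright mask min-area rect restricted
g=cv2.cvtColor(im['pixels'],cv2.COLOR_BGR2GRAY)
E
```

```text
[0.1478 0.198 ]
[0.1512 0.0412]
[0.0516 0.0381]
long-side dev deg 1.24145045775443
short dev 1.774453557018872 0.09970046909056546 0.15680106932404
```

>>> jog_arm(dr=[[0, 0, 0], [0, 0, 0], [0, 0, 0], [0, 0, 0], [0, 0, 0], [0, 0, 0], [0, 0, 0], [0, 0, 0], [0, 0, 0], [0, 0, 0]], slide=[[0, -0.03, 0], [0, -0.036, 0], [0, -0.036, 0], [0, -0.036, 0], [0, -0.036, 0], [0, -0.036, 0], [0, -0.036, 0], [0, -0.036, 0], [0, -0.036, 0], [0, -0.036, 0]], gripper=[0.5, 0.5, 0.5, 0.5, 0.5, 0.5, 0.5, 0.5, 0.5, 0.5])

```text
time_s: 22.25
position: [0.5321, -0.0029, 0.2055]
tool_rot: [[0.971, -0.24, 0.0], [-0.24, -0.971, 0.0], [0.0, -0.0, -1.0]]
ft_force: [0.4, -0.4, 0.3]
grip_width: 0.0638
```

>>> jog_arm(dr=[[0, 0, 0], [0, 0, 0], [0, 0, 0.143], [0, 0, 0.143], [0, 0, 0.143], [0, 0, 0.143], [0, 0, 0.143], [0, 0, 0.143], [0, 0, 0.143], [0, 0, 0.143]], slide=[[0, -0.036, 0], [0, -0.036, 0], [0, 0, 0], [0, 0, 0], [0, 0, 0], [0, 0, 0], [0, 0, 0], [0, 0, 0], [0, 0, 0], [0, 0, 0]], gripper=[0.5, 0.5, 0.5, 0.5, 0.5, 0.5, 0.5, 0.5, 0.5, 0.5])

```text
time_s: 23.25
position: [0.5491, 0.0655, 0.2054]
tool_rot: [[0.178, -0.984, -0.0], [-0.984, -0.178, 0.0], [-0.0, -0.0, -1.0]]
ft_force: [1.1, 0.3, -0.1]
grip_width: 0.0636
```

>>> jog_arm(dr=[[0, 0, 0.143], [0, 0, 0.143], [0, 0, 0.14], [0, 0, 0], [0, 0, 0], [0, 0, 0], [0, 0, 0], [0, 0, 0], [0, 0, 0], [0, 0, 0]], slide=[[0, 0, 0], [0, 0, 0], [0, 0, 0], [0, 0, 0], [0, 0, 0.025], [0, 0, 0.025], [0, 0, 0.025], [0, 0, 0.015], [0, 0, 0], [0, 0, 0]], gripper=[0.5, 0.5, 0.5, 0.5, 0.5, 0.5, 0.5, 0.5, 0.5, 0.5])

```text
time_s: 24.25
position: [0.5496, 0.0646, 0.1159]
tool_rot: [[-0.238, -0.971, 0.0], [-0.971, 0.238, 0.0], [-0.0, -0.0, -1.0]]
ft_force: [0.7, 0.6, -0.4]
grip_width: 0.0639
```

```bash
python3 - <<'E'
from h import *
st(); snap('wrist','wr12')
E
```

```text
t 24.25 tcp [0.5496 0.0646 0.1159] plate [0.0175 0.1225] xang -103.77 zax [ 4.e-04  0.e+00 -1.e+00] F [ 0.7   0.57 -0.36] w 0.06387912183216937
```

View pics/wr12.png

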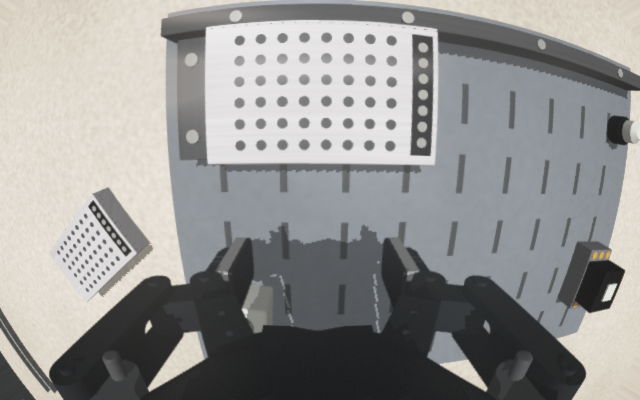

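>>> jog_arm(dr=[[0, 0, 0], [0, 0, 0], [0, 0, 0], [0, 0, 0], [0, 0, 0], [0, 0, 0], [0, 0, 0], [0, 0, 0], [0, 0, 0], [0, 0, 0]], slide=[[0, 0, 0.02], [0, 0, 0.02], [0, 0, 0.02], [0, 0, 0.015], [0, 0, 0.01], [0, 0, 0.006], [0, 0, 0], [0, -0.005, 0], [0, -0.005, 0], [0, -0.005, 0]], gripper=[0.5, 0.5, 0.5, 0.5, 0.5, 0.5, 0.5, 0.5, 0.5, 0.5])

```text
time_s: 25.3
position: [0.5649, 0.0603, 0.0249]
tool_rot: [[-0.241, -0.971, 0.001], [-0.971, 0.241, -0.0], [-0.0, -0.001, -1.0]]
ft_force: [-0.2, -0.3, 0.3]
grip_width: 0.0641
```

>>> jog_arm(dr=[[0, 0, 0], [0, 0, 0], [0, 0, 0], [0, 0, 0], [0, 0, 0], [0, 0, 0], [0, 0, 0], [0, 0, 0], [0, 0, 0], [0, 0, 0]], slide=[[0, -0.002, 0], [0, -0.001, 0], [0, -0.001, 0], [0, -0.001, 0], [0, -0.001, 0], [0, -0.001, 0], [0, -0.0005, 0], [0, 0, 0], [0, 0, 0], [0, 0, 0]], gripper=[0.5, 0.5, 0.5, 0.5, 0.5, 0.5, 0.5, 0.5, 0.5, 0.5])

```text
time_s: 26.3
position: [0.5712, 0.0587, 0.0243]
tool_rot: [[-0.241, -0.971, -0.0], [-0.971, 0.241, -0.0], [0.0, 0.0, -1.0]]
ft_force: [0.1, -0.3, 0.7]
grip_width: 0.0641
```

```bash
python3 - <<'E'
from h import *
st()
E
```

```text
t 26.3 tcp [0.5712 0.0587 0.0243] plate [0.0399 0.122 ] xang -103.93 zax [-1.e-04 -0.e+00 -1.e+00] F [ 0.14 -0.28  0.7 ] w 0.06406509995155539
```

>>> jog_arm(dr=[[0, 0, 0], [0, 0, 0], [0, 0, 0], [0, 0, 0], [0, 0, 0], [0, 0, 0], [0, 0, 0], [0, 0, 0], [0, 0, 0], [0, 0, 0]], slide=[[0, -0.0005, 0], [0, -0.0005, 0], [0, -0.0005, 0], [0, -0.0005, 0], [0, -0.0005, 0], [0, 0, 0], [0, 0, 0], [0, 0, 0], [0, 0, 0], [0, 0, 0]], gripper=[0.5, 0.5, 0.5, 0.5, 0.5, 0.5, 0.5, 0.5, 0.5, 0.5])

```text
time_s: 27.3
position: [0.5721, 0.0585, 0.0243]
tool_rot: [[-0.241, -0.971, -0.004], [-0.971, 0.241, 0.001], [0.0, 0.004, -1.0]]
ft_force: [-8.1, 0.6, 6.4]
grip_width: 0.064
```

```bash
python3 - <<'E'
from h import *
st()
E
```

```text
t 27.3 tcp [0.5721 0.0585 0.0243] plate [0.0408 0.122 ] xang -103.93 zax [-3.8e-03  5.0e-04 -1.0e+00] F [-8.06  0.58  6.36] w 0.06396408673901342
```

>>> jog_arm(dr=[[0, 0, 0], [0, 0, 0], [0, 0, 0], [0, 0, 0], [0, 0, 0], [0, 0, 0], [0, 0, 0], [0, 0, 0], [0, 0, 0], [0, 0, 0]], slide=[[0, -0.0005, 0], [0, -0.0005, 0], [0, -0.0005, 0], [0, 0, 0], [0, 0, 0], [0, 0, 0], [0, 0, 0], [0, 0, 0], [0, 0, 0], [0, 0, 0]], gripper=[0.5, 0.5, 0.5, 0.5, 0.5, 0.5, 0.5, 0.5, 0.5, 0.5])

```text
time_s: 28.3
position: [0.5721, 0.0585, 0.0243]
tool_rot: [[-0.241, -0.971, -0.007], [-0.971, 0.241, 0.001], [0.001, 0.007, -1.0]]
ft_force: [-15.2, 3.5, 11.2]
grip_width: 0.0642
```

```bash
python3 - <<'E'
from h import *
st()
E
```

```text
t 28.3 tcp [0.5721 0.0585 0.0243] plate [0.0408 0.122 ] xang -103.92 zax [-0.0072  0.001  -1.    ] F [-15.16   3.47  11.23] w 0.06417367293968225
```

>>> jog_arm(dr=[[0, 0, 0], [0, 0, 0], [0, 0, 0], [0, 0, 0], [0, 0, 0], [0, 0, 0], [0, 0, 0], [0, 0, 0], [0, 0, 0], [0, 0, 0]], slide=[[0, 0.002, 0], [0, 0.003, 0], [0, 0.01, 0], [0, 0.015, 0], [0, 0, -0.02], [0, 0, -0.025], [0, 0, -0.025], [0, 0, -0.02], [0, 0, -0.002], [0, 0, 0]], gripper=[0.5, 0.5, 0.5, 0.5, 0.5, 0.5, 0.5, 0.5, 0.5, 0.5])

```text
time_s: 29.3
position: [0.5458, 0.0651, 0.1161]
tool_rot: [[-0.241, -0.971, 0.0], [-0.971, 0.241, -0.0], [-0.0, -0.0, -1.0]]
ft_force: [0.4, -0.3, -1.3]
grip_width: 0.0647
```

```bash
python3 - <<'E'
from h import *
st(); snap('wrist','wr13')
E
```

```text
t 29.3 tcp [0.5458 0.0651 0.1161] plate [0.0137 0.122 ] xang -103.93 zax [ 4.e-04 -0.e+00 -1.e+00] F [ 0.37 -0.34 -1.32] w 0.0646865269827676
```

View pics/wr13.png

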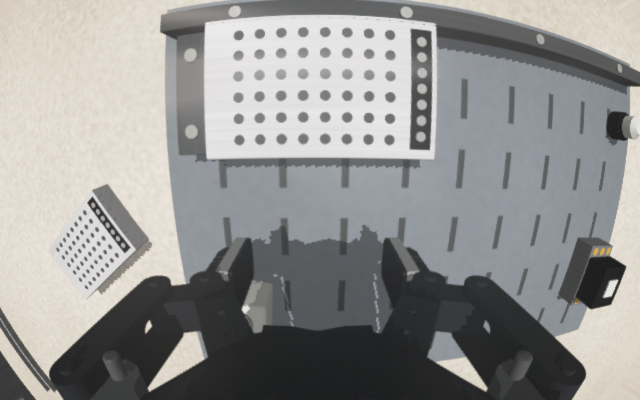

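```bash
cat >> h.py <<'E'
def frays(im,uv,z):
    K,R,t=[np.array(im[k]) for k in('camera_matrix','R','t')]
    x=(uv[0]-K[0,2])/K[0,0]; y=(uv[1]-K[1,2])/K[1,1]; r=np.hypot(x,y)
    d=R.T@np.array([np.sin(r)*x/r,np.sin(r)*y/r,np.cos(r)]); C=-R.T@t
    return C+d*(z-C[2])/d[2]
E
python3 - <<'E'
from h import *
im=viewer.get_image('wrist')
cv2.imwrite('pics/wc13.png',cv2.resize(im['pixels'][0:175,155:455],None,fx=2.6,fy=2.6,interpolation=cv2.INTER_CUBIC))
for n,p,z in[('fs',(235,11.5),.035),('fs',(406.5,12.5),.035),('fs',(541,39),.035),('ss',(190,55),.035),('ss',(191,131.5),.035)]:print(n,topl(frays(im,p,z)).round(4))
g=cv2.GaussianBlur(cv2.cvtColor(im['pixels'],cv2.COLOR_BGR2GRAY),(3,3),0)
# near edge: for columns, last bright->dark below row 140 ; strip end: for rows, bright->dark
def fit(P,ax):
    P=np.array(P); a=np.polyfit(P[:,1-ax],P[:,ax],1); r=P[:,ax]-np.polyval(a,P[:,1-ax]); k=abs(r)<.0015
    a=np.polyfit(P[k,1-ax],P[k,ax],1); return np.degrees(np.arctan(a[0])),P[k,ax].mean(),k.sum()
near=[];far=[];end=[];lft=[]
def cross(v,th,off):
    i=np.where((v[:-1]>th)&(v[1:]<=th))[0]
    if len(i)==0:return None
    i=i[-1]; return off+i+(v[i]-th)/(v[i]-v[i+1])
for c in range(215,428,3):
    y=cross(g[145:172,c].astype(float),170,145)
    if y: near.append(topl(frays(im,(c,y),.043)))
    v=g[12:33,c].astype(float)[::-1]; y=cross(v,150,0)
    if y: far.append(topl(frays(im,(c,32-y),.043)))
for r in range(32,152,3):
    x=cross(g[r,431:445].astype(float),175,431)
    if x: end.append(topl(frays(im,(x,r),.043)))
    v=g[r,196:215].astype(float)[::-1]; x=cross(v,150,0)
    if x: lft.append(topl(frays(im,(214-x,r),.043)))
for n,P,ax in(('near',near,0),('far',far,0),('end',end,1),('left',lft,1)): print(n,len(P),fit(P,ax))
E
```

```text
fs [0.156  0.1798]
fs [0.156  0.0596]
fs [ 0.1568 -0.0617]
ss [0.1266 0.2131]
ss [0.0704 0.2131]
near 71 (np.float64(-0.014564688315490308), np.float64(0.051673093951318076), np.int64(71))
far 69 (np.float64(0.07555231489928955), np.float64(0.14908679003959546), np.int64(69))
end 40 (np.float64(0.42937142412345775), np.float64(0.04035599086794232), np.int64(40))
left 40 (np.float64(0.24269675894044965), np.float64(0.20039860113200536), np.int64(40))
```

View pics/wc13.png

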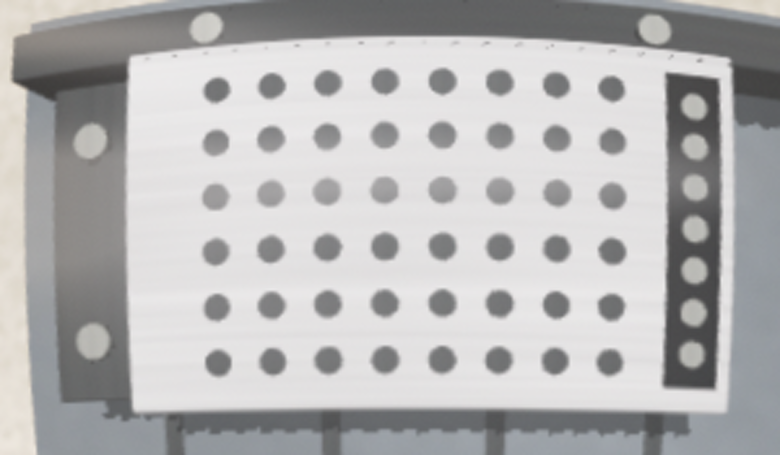

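```bash
python3 - <<'E'
from h import *
st(); print(env.close_job())
E
```

```text
t 29.4 tcp [0.5454 0.065  0.1152] plate [0.0133 0.1219] xang -103.94 zax [-1.9e-03  2.0e-04 -1.0e+00] F [-0.13 -0.15  0.69] w 0.06393988451846816
the job is handed in; nothing more can be done
None
```

I pushed the supply against the fence and then along it to the stop block. A second light push against the fence finished it. I used only the finger sides and handed the job in at about 29 s of robot time.

**Last check (wrist picture):**

| Measure, plate frame | Measured | Required |
|---|---|---|
| Supply centre x | about 0.100 m | 0.0965–0.1035 m |
| Supply centre y | about 0.120 m, so its end is right at the stop (face at 0.200 m) | 0.1165–0.123 m |
| Squareness, long sides | under 0.1° | under 2° |
| Squareness, ends | 0.2–0.4° | under 2° |

- **Contact:** the tool stopped dead at both the fence and the stop, at about 15 N each.
- **Other things:** the lamp, contactor and station looked untouched in the pictures, but I did not measure their positions again. I did not look at the screwdriver after the last push. I last saw it, apparently unmoved, before the supply reached the stop.
- **Arm at the end:** the tool was about 0.115 m up and clear of everything, with near-zero wrist force.

**A check that disagreed:** a coarse top-view reading before the last push showed the supply 1.2–1.8° askew. That was hand-picked corners, so partly reading error, but it is why I pushed a second time. Also, the fence screws read about 1.5 mm short of where I expected them in the wrist view. The supply could therefore be about 1.5 mm nearer the fence than the table says, which is still within limits.

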